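# Set out the counting cup

## Robot

A 6-joint arm with a two-finger parallel gripper is mounted at the origin on the work surface. World frame = base frame: x ahead of the robot, y to its left, z up, the work surface at z = 0. Lengths are in m, angles in rad, forces in N, time in s.
With the tool pointing down it reaches from about 0.35 to 0.775 m from the base axis. Payload 5.5 kg.
Tool frame: the origin (TCP) lies at the very end of the fingers, on their centre line; the grasp point (between the pads) lies 19 mm behind it; z points along the fingers, y is the direction in which the jaws open and shut (so a half turn about z gives the same grasp; the last joint's range is limited). The gripper opens to 85 mm and grips with 20 to 120 N. Pads are 22 mm wide; open, the fingers measure 114 mm over their backs; the gripper's body (76 mm by 85 mm) begins 54 mm behind the grasp point. The pads swing forward as they close: fully open they stand 13 mm farther back than shut.
Start: joints at [1.122, 0.313, 0.046, 1.304, 0, 1.431], TCP at [0.175, 0.548, 0.231] pointing down, gripper open.
Joint ranges: [-2.76, 2.76], [-0.86, 1.69], [-1.03, 1.26], [-2.2, 2.34], [-1.47, 1.5], [-3.14, 3.14]. Speed limits (rad/s): [2.57, 2.57, 3.14, 3.14, 3.14, 3.14].

## Interface

Orientations are given as a unit quaternion [w, x, y, z].
In Python, from cell import status, vision, manip gives the robot as it stands.
- The arm moves only by the tool jog_arm, never from a script. Its argument "plan" is a list of rows, each an object with "dp": the shift along the tool's x, y, z in cm, a list of three; "twist": the turn about the tool's z in rad; "claw": the opening, from 0 (shut) to 1 (fully open). A call has exactly 10 rows; each row shifts and turns the commanded pose from where the row before left it, along the tool's axes as they then stand; what a row does not reach is not made up. A row lasts 1/8 s, in which the tool goes at most 62.5 mm and 10.7 degrees, less where a joint would pass 70% of its speed; a pose out of reach is approached as far as the arm can. A call with a gripper value outside its range is refused whole. The fingers move at their own pace and stop on an object; "grip_force" is the grip in N (left out, the last holds). Time passes only in rows, so rows that do not move let the fingers close, or fill a call up. It gives the time, the measured TCP pose, the force and the opening at its end, in the units of the state.
- status.get_obs(): the state, without advancing time (a new reading comes with each control period).
- vision.capture(name): name is "scene" or "top"; returns a dict with "img" (384x512x3 uint8, blue, green, red), "depth" (384x512 float32, m along the optical axis (not along the pixel's ray), 0 where there is no reading), "mtx" (3x3 intrinsics, pixels), "dist" ([k1, k2, p1, p2, k3] as OpenCV has them; the pictures are not rectified), "cam_to_world" (4x4, takes a point from camera to world coordinates). Camera axes: x right, y down, z forward; pixel columns grow to the right and rows downward; lengths in m; the calibration is good to about 2 mm. A picture is of the moment at which its call begins.
- manip.sign_off(): hands the job in, once; it reports no verdict.
The state is a dict: "time_s": time; "joint_positions": joint angles; "dq": joint speeds; "joint_torque": joint torques, N m; "ee_pos": TCP position; "ee_rot": TCP orientation; "force": force on the tool from outside, world axes, zero at the start; "torque": the same for the moment, N m; "gripper_width": finger opening in m.
Only numpy, scipy, OpenCV 4.12 (cv2) and the standard library are available. Lean on these libraries where they do the work, as an engineer would, in place of code of your own. Each camera call takes 0.05 s, during which the arm holds its last target.

## Task

Slide the speckled enamel mug along the counter, without lifting it, away from the hanging abacuses until it stands wholly on the yellow round spot, and let go of it. Then take the red counting rod from the rack, lower it in the grip right down to the bottom of the mug (do not drop it in) and release it so that it rests leaning over the mug's handle. Leave the marbles, the other rods and everything else undisturbed.

Things in the scene. Friction and masses are not known exactly. Their poses are not given: they have to be found in the camera images.
- mug: loose cream enamel mug with navy speckles, rim and handle, about 0.3 kg; 95 mm tall, open at the top, outer radius 40 mm at the foot and 42 mm at the rim, wall 4 mm, floor 5 mm thick (inner radius 38 mm at the rim, depth 90 mm). Origin: centre of its underside; z up; its handle stands out along its own +y, to 77 mm from the axis, between 22 and 83 mm above the counter
- spot: flat yellow painted disc on the counter, radius 65 mm, under 1 mm thick, nothing to bump into. Origin: its centre
- red_rod: loose straight red round rod, 12 mm in diameter and 200 mm long, 25 g, same at both ends, standing upright in one of the three holes of the rack with play of about 1.5 mm all round, 160 mm of it standing out. Origin: centre of its lower end; z along the rod to its upper end
- red_rod_top (a point): centre of the upper end of the red rod (200 mm from the lower end)
- blue_rod: blue rod like the red one, in another hole of the rack; leave it. Origin: centre of its lower end
- white_rod: white rod like the red one, in another hole of the rack; leave it. Origin: centre of its lower end
- rack: fixed wooden block 170 x 56 x 50 mm (along its x, y, z) with three upright 15 mm square holes, 40 mm deep, in a row along its x at -55, 0 and +55 mm. Origin: centre of its underside
- sorter: loose teal plastic shape sorter box with a cream top, 134 x 134 x 124 mm, 0.9 kg; leave it. Origin: centre of its underside
- marble_a_center (a point): centre of a smooth green glass marble, 45 mm in diameter, lying loose on a low wooden ring (46 mm across) left of the middle; leave it
- marble_b_center (a point): centre of the other green glass marble, 45 mm in diameter, on its ring right of the middle; leave it
- skittle: loose orange skittle, 128 mm tall, 48 mm across; leave it. Origin: centre of its underside
- stacker: loose stacking cone of coloured rings, 104 mm tall, 80 mm across; leave it. Origin: centre of its underside
- abacus_mid (a joint): a small wooden abacus frame (170 mm wide, 16 mm thick, beads 18 mm, the middle of three; the two outer ones are fixed) hanging from the maple peg rail (top at 237 mm) that runs straight across the back of the counter; its plane stands 0.79 to 0.82 m ahead of the robot's base, its lower edge 60 mm above the counter, pegs reach 20 mm further towards the robot; value: swing angle in rad about its peg, 0 hanging still, it must stay hanging there
Things that resemble listed ones, but are neither listed nor needed, are in the scene too. What is shaped like the mug but orange or pink is not meant.

How it is judged:
By the outcome, as a careful person would: the job done as asked, in the order asked, and still so for the second after the job is handed in, with the robot touching nothing.
It also fails if it takes over 72 s, if anything falls off the work surface, if the arm or the gripper's body presses on something with over 40 N, if the wrist force passes 120 N, or if a joint passes its speed limit or range.

## Working session

There is one attempt and no reset: what is moved stays moved. The work goes in short steps, Python scripts to look and compute and a tool call to move; the robot and the scene stay as the last step left them, time stands still between calls to the robot, and variables do not carry over. Pictures are saved under pics/ and viewed, and the job is handed in when it is done.

Besides the shell and the picture viewer there is one more tool, called after "Emit:" by a JSON object that holds its "name" and its "arguments". jog_arm: Moves the arm, as the interface text tells. Its arguments: {"type":"object","properties":{"plan":{"type":"array","items":{"type":"object","properties":{"dp":{"type":"array","items":{"type":"number"}},"twist":{"type":"number"},"claw":{"type":"number"}}}},"grip_force":{"type":"number"}},"required":["plan"]}

```bash
mkdir -p pics; cat > h.py <<'E'
import numpy as np, cv2
from cell import status, vision, manip
def cap(n):
    c=vision.capture(n); 
    for k in('mtx','dist','cam_to_world','depth'): c[k]=np.array(c[k])
    return c
def pw(c,u,v,d=None):
    if d is None: d=c['depth'][int(round(v)),int(round(u))]
    p=cv2.undistortPoints(np.array([[[u,v]]],float),c['mtx'],c['dist'])[0,0]
    return (c['cam_to_world']@np.array([p[0]*d,p[1]*d,d,1]))[:3]
def onz(c,u,v,z):
    p=cv2.undistortPoints(np.array([[[u,v]]],float),c['mtx'],c['dist'])[0,0]
    R=c['cam_to_world'];r=R[:3,:3]@np.array([p[0],p[1],1]);o=R[:3,3]
    return o+r*(z-o[2])/r[2]
def cloud(c):
    h,w=c['depth'].shape
    uv=np.stack(np.meshgrid(np.arange(w),np.arange(h)),-1).reshape(-1,1,2).astype(float)
    p=cv2.undistortPoints(uv,c['mtx'],c['dist']).reshape(h,w,2)
    d=c['depth'].astype(float)
    P=np.stack([p[...,0]*d,p[...,1]*d,d],-1)
    T=c['cam_to_world'];W=P@T[:3,:3].T+T[:3,3]
    W[d<=0]=np.nan
    return W
def proj(c,P):
    T=np.linalg.inv(c['cam_to_world']);
    return cv2.projectPoints(np.atleast_2d(P).astype(float),cv2.Rodrigues(T[:3,:3])[0],T[:3,3],c['mtx'],c['dist'])[0][:,0]
E
python3 - <<'E'
from h import *
import pickle
for n in('scene','top'):
    c=cap(n);pickle.dump(c,open(n+'0.pkl','wb'))
    cv2.imwrite(f'pics/{n}0.png',cv2.resize(c['img'],(800,600),interpolation=cv2.INTER_CUBIC))
    print(c['cam_to_world'].round(3).tolist(),c['mtx'].tolist())
print(status.get_obs())
E
```

```text
[[0.16, 0.723, -0.672, 1.155], [0.987, -0.124, 0.102, -0.101], [-0.01, -0.68, -0.733, 0.774], [0.0, 0.0, 0.0, 1.0]] [[363.58196079224575, 0.0, 259.49890383907666], [0.0, 363.58196079224575, 184.71658929738243], [0.0, 0.0, 1.0]]
[[0.005, -0.993, 0.117, 0.491], [-1.0, -0.006, -0.009, 0.008], [0.01, -0.117, -0.993, 0.929], [0.0, 0.0, 0.0, 1.0]] [[346.88835407454985, 0.0, 250.84749481365682], [0.0, 346.88835407454985, 192.1657858282522], [0.0, 0.0, 1.0]]
{'time_s': 0.1, 'joint_positions': array([1.12240482e+00, 3.13930861e-01, 4.50950051e-02, 1.30357686e+00,
       2.57232127e-06, 1.43119367e+00]), 'dq': array([ 0.00122962, -0.00249073,  0.00180001,  0.00195149, -0.00037638,
       -0.00046985]), 'joint_torque': array([ 1.90022613e-03, -4.81723452e+01,  2.99246532e+01,  1.27068404e-02,
       -2.03560699e-04,  1.04318269e-05]), 'ee_pos': array([0.17456103, 0.54739695, 0.23049585]), 'ee_rot': array([-2.35429236e-04,  1.53781707e-01,  9.88104515e-01, -7.73143364e-04]), 'force': array([ 1.1396278 , -0.61308125,  0.18225637]), 'torque': array([-0.01276978,  0.04176429,  0.04453836]), 'gripper_width': 0.08549914051695466}
```

View pics/scene0.png

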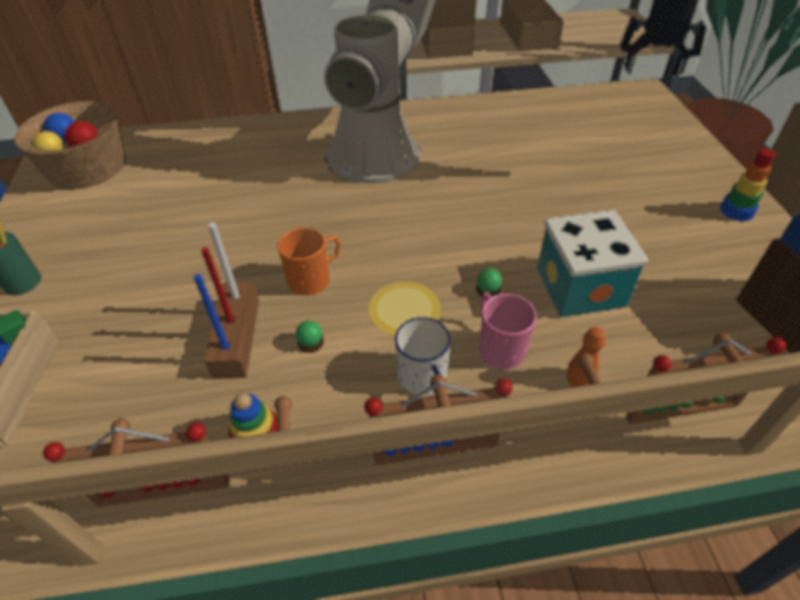

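View pics/top0.png

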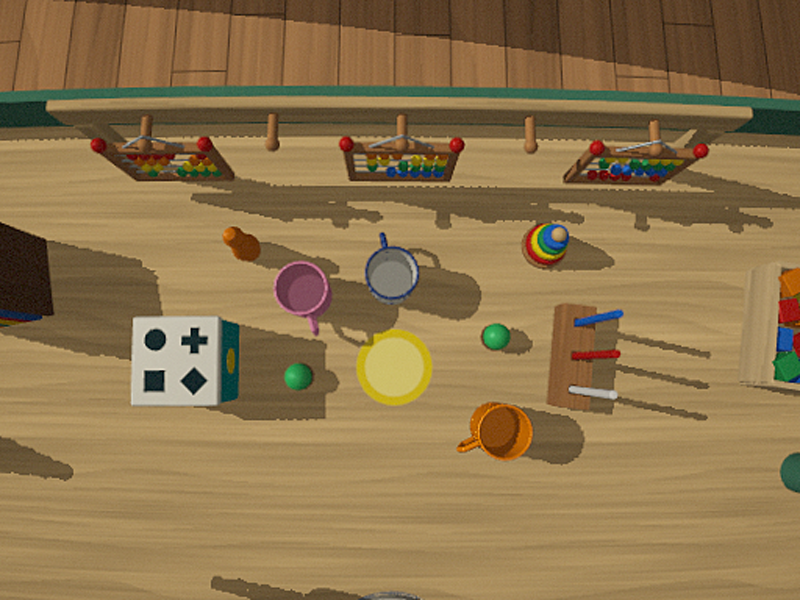

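The scene view shows the cream speckled mug at 800x600 pixel (423,352), the pink one at (507,330) and the orange one at (305,260). In the top view they are at (392,272), (303,290) and (500,432). The cream one with the navy rim fits the description. Its handle points to the abacus at (383,240). The spot is at (395,367) and the red rod's top at (616,354). Next I confirm with a crop and measure.

```bash
python3 - <<'E'
from h import *
import pickle
c=pickle.load(open('top0.pkl','rb'));s=pickle.load(open('scene0.pkl','rb'))
a=cv2.resize(c['img'][130:290,140:420],(800,457),interpolation=cv2.INTER_CUBIC)
cv2.imwrite('pics/crop0.png',a)
W=cloud(c);S=cloud(s)
hsv=cv2.cvtColor(c['img'],cv2.COLOR_BGR2HSV)
def circ(P):
    A=np.c_[2*P[:,:2],np.ones(len(P))];b=(P[:,:2]**2).sum(1)
    x=np.linalg.lstsq(A,b,rcond=None)[0];return x[:2],np.sqrt(x[2]+x[0]**2+x[1]**2)
# mug rim
def box(W,x0,x1,y0,y1,z0,z1):
    return (W[...,0]>x0)&(W[...,0]<x1)&(W[...,1]>y0)&(W[...,1]<y1)&(W[...,2]>z0)&(W[...,2]<z1)
g=pw(c,392*.64,272*.64,.93);print('approx mug',g)
for n,X in(('top',W),('scene',S)):
    m=box(X,g[0]-.09,g[0]+.1,g[1]-.06,g[1]+.06,.085,.105)
    print(n,'rim',m.sum(),circ(X[m]),X[m].min(0),X[m].max(0))
    m=box(X,g[0]-.09,g[0]+.1,g[1]-.07,g[1]+.07,.03,.08)
    print('  body',X[m].min(0),X[m].max(0))
# yellow
m=(hsv[...,0]>20)&(hsv[...,0]<35)&(hsv[...,1]>130)&(hsv[...,2]>90)
n,l,st,ce=cv2.connectedComponentsWithStats(m.astype(np.uint8))
for i in range(1,n):
    if st[i,4]>300: print('yel',st[i],ce[i],onz(c,*ce[i],0.0), np.nanmin(W[l==i],0),np.nanmax(W[l==i],0))
# rods
for nm,(u,v) in dict(blue=(620,315),red=(616,354),white=(612,395)).items():
    print(nm,onz(c,u*.64,v*.64,.21))
for n,X,K in(('top',W,c),('scene',S,s)):
    h=cv2.cvtColor(K['img'],cv2.COLOR_BGR2HSV)
    red=((h[...,0]<6)|(h[...,0]>174))&(h[...,1]>150)&(h[...,2]>60)
    m=red&box(X,.35,.65,-.5,-.1,.06,.25)
    P=X[m];print(n,'red',m.sum(),P.min(0),P.max(0))
    for z in np.arange(.06,.22,.02):
        q=P[(P[:,2]>z)&(P[:,2]<z+.02)]
        if len(q):print(round(z+.01,2),q.mean(0).round(4),q.min(0).round(3),q.max(0).round(3))
    m=box(X,.35,.7,-.42,-.2,.047,.053)
    r=cv2.minAreaRect(X[m][:,:2].astype(np.float32)*1000);print('rack',r,cv2.boxPoints(r).tolist())
E
```

```text
approx mug [6.47908471e-01 2.95904459e-05 1.15094265e-02]
top rim 224 (array([0.63273053, 0.00270611]), np.float64(0.03994428680304514)) [ 0.59170879 -0.03873857  0.08527684] [0.67422428 0.04449008 0.09865007]
  body [ 0.59140064 -0.03469358  0.03002004] [0.70237293 0.04095763 0.07999572]
scene rim 303 (array([0.63692104, 0.00158917]), np.float64(0.0399974612193267)) [ 0.59335717 -0.03984044  0.08513651] [0.67870959 0.04426874 0.09812841]
  body [ 0.59582177 -0.0396003   0.03009071] [0.69061665 0.04087335 0.07998495]
yel [228 210  49  50 866] [251.98036952 234.86374134] [ 0.48598627 -0.00376803  0.        ] [ 0.42213036 -0.06811952 -0.00765343] [0.55240725 0.06031486 0.00427235]
blue [ 0.55734512 -0.30766038  0.21      ]
red [ 0.50465412 -0.2999359   0.21      ]
white [ 0.45009089 -0.29249637  0.21      ]
top red 132 [ 0.50065513 -0.30513472  0.06109403] [ 0.51140662 -0.29384044  0.21094001]
0.07 [ 0.5059 -0.2958  0.07  ] [ 0.501 -0.299  0.061] [ 0.511 -0.294  0.079]
0.09 [ 0.5052 -0.2963  0.0904] [ 0.501 -0.299  0.082] [ 0.511 -0.294  0.099]
0.11 [ 0.5052 -0.2963  0.1098] [ 0.501 -0
[... 972 characters left out ...]
[ 0.505 -0.303  0.1  ] [ 0.515 -0.296  0.119]
0.13 [ 0.5118 -0.2993  0.1305] [ 0.508 -0.303  0.121] [ 0.514 -0.296  0.139]
0.15 [ 0.5114 -0.2994  0.151 ] [ 0.508 -0.302  0.14 ] [ 0.514 -0.296  0.16 ]
0.17 [ 0.5113 -0.2994  0.1701] [ 0.508 -0.303  0.163] [ 0.516 -0.297  0.18 ]
0.19 [ 0.5122 -0.299   0.1903] [ 0.509 -0.303  0.182] [ 0.514 -0.296  0.198]
0.21 [ 0.5114 -0.2994  0.2057] [ 0.507 -0.303  0.2  ] [ 0.514 -0.295  0.21 ]
rack ((522.9197998046875, -275.6489562988281), (115.86986541748047, 331.7413024902344), 82.20433807373047) [[350.7237548828125, -310.5496826171875], [679.399169921875, -355.5472412109375], [695.1158447265625, -240.74822998046875], [366.4404296875, -195.75067138671875]]
```

View pics/crop0.png

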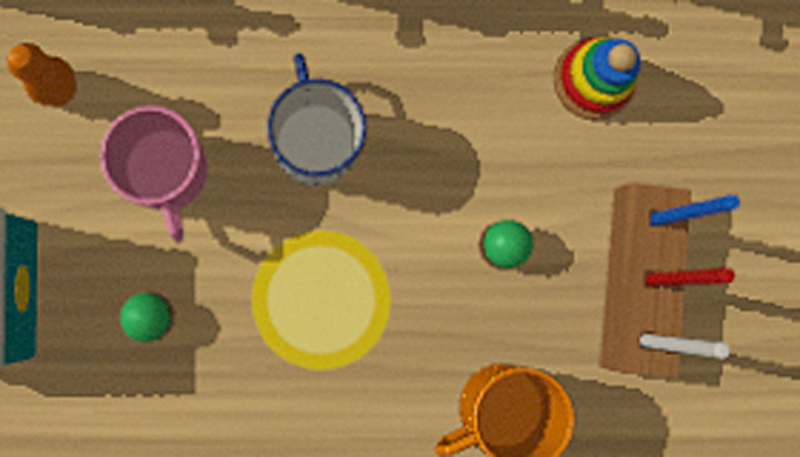

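The crop confirms the navy-rimmed cream mug at crop (315,130), with its handle at (300,68) and no other candidate. Next I measure the handle azimuth, the spot from both cameras, and the rack.

```bash
cat >> h.py <<'E'
def handle(X,cx,cy):
    d=X[...,:2]-np.array([cx,cy]);r=np.hypot(d[...,0],d[...,1])
    m=(r>.048)&(r<.08)&(X[...,2]>.035)&(X[...,2]<.09)
    q=d[m];a=np.arctan2(q[:,1],q[:,0]);return m.sum(),np.degrees(np.median(a)),np.degrees(a.std()),r[m].max()
E
python3 - <<'E'
from h import *
import pickle
for n in('top','scene'):
    c=pickle.load(open(n+'0.pkl','rb'));X=cloud(c)
    print(n,'handle',handle(X,*( (.6327,.0027) if n=='top' else (.6369,.0016))))
    h=cv2.cvtColor(c['img'],cv2.COLOR_BGR2HSV)
    m=((h[...,0]>20)&(h[...,0]<35)&(h[...,1]>130)&(h[...,2]>70)).astype(np.uint8)
    k,l,st,ce=cv2.connectedComponentsWithStats(m)
    for i in range(1,k):
        if st[i,4]>300:
            cn=max(cv2.findContours((l==i).astype(np.uint8),0,1)[0],key=len)
            P=np.array([onz(c,*p[0],0)[:2] for p in cn]); print('spot',st[i],ce[i],cv2.minEnclosingCircle(P.astype(np.float32)),P.mean(0))
    # rods' axis/ rack top
    m=(X[...,0]>.4)&(X[...,0]<.62)&(X[...,1]>-.37)&(X[...,1]<-.22)&(X[...,2]>.044)&(X[...,2]<.054)
    print('rack',cv2.minAreaRect(X[m][:,:2].astype(np.float32)*1000))
E
```

```text
top handle (np.int64(33), np.float64(13.866547703813442), np.float64(2.61679610422748), np.float64(0.07199699437952738))
spot [228 210  49  50 866] [251.98036952 234.86374134] ((0.48716509342193604, -0.003445080015808344), 0.06625596433877945) [ 0.48713731 -0.00332062]
rack ((505.052490234375, -300.79608154296875), (59.892967224121094, 169.3180694580078), 83.84440612792969)
scene handle (np.int64(12), np.float64(12.465574662844041), np.float64(2.4565612821406733), np.float64(0.05594294261776909))
spot [236 180  46  34 432] [256.05324074 193.55092593] ((0.48911115527153015, -0.0039388700388371944), 0.06544486433267593) [ 0.4754491  -0.00649054]
rack ((506.66448974609375, -301.8017578125), (58.59291076660156, 174.56805419921875), 83.31187438964844)
```

Measured: mug axis at about (0.635, 0.002) with the handle at azimuth 13.5°, spot at (0.487, -0.0035), red rod axis at about (0.507, -0.300). I'll grip the wall opposite the handle.

Emit:
{"name": "jog_arm", "arguments": {"plan": [{"dp": [0, 0, 0], "twist": 0.171, "claw": 0.5}, {"dp": [0, 0, 0], "twist": 0.171, "claw": 0.5}, {"dp": [0, 0, 0], "twist": 0.171, "claw": 0.5}, {"dp": [0, 0, 0], "twist": 0.171, "claw": 0.5}, {"dp": [0, 0, 0], "twist": 0.171, "claw": 0.5}, {"dp": [0, 0, 0], "twist": 0.171, "claw": 0.5}, {"dp": [-4.5, 2.0, 0], "twist": 0, "claw": 0.5}, {"dp": [-4.5, 2.0, 0], "twist": 0, "claw": 0.5}, {"dp": [-4.5, 2.0, 0], "twist": 0, "claw": 0.5}, {"dp": [-4.5, 2.0, 0], "twist": 0, "claw": 0.5}], "grip_force": 30}}

```text
time_s: 1.35
ee_pos: [0.2952, 0.3901, 0.2309]
ee_rot: [0.0, 0.619, 0.786, -0.0]
force: [-0.2, -0.3, 0.2]
gripper_width: 0.0426
```

Emit:
{"name": "jog_arm", "arguments": {"plan": [{"dp": [-4.5, 2.0, 0], "twist": 0, "claw": 0.5}, {"dp": [-4.5, 2.0, 0], "twist": 0, "claw": 0.5}, {"dp": [-4.5, 2.0, 0], "twist": 0, "claw": 0.5}, {"dp": [-4.5, 2.0, 0], "twist": 0, "claw": 0.5}, {"dp": [-4.5, 2.0, 0], "twist": 0, "claw": 0.5}, {"dp": [-4.5, 2.0, 0], "twist": 0, "claw": 0.5}, {"dp": [-4.5, 2.0, 0], "twist": 0, "claw": 0.5}, {"dp": [-4.5, 2.0, 0], "twist": 0, "claw": 0.5}, {"dp": [0, 0, 0], "twist": 0, "claw": 0.5}, {"dp": [0, 0, 0], "twist": 0, "claw": 0.5}]}}

```text
time_s: 2.6
ee_pos: [0.5338, 0.0789, 0.2307]
ee_rot: [-0.001, 0.619, 0.785, -0.0]
force: [-0.9, -0.0, 0.2]
gripper_width: 0.0428
```

```bash
cat >> h.py <<'E'
from scipy.spatial.transform import Rotation as Ro
def to(t,yaw=None):
    o=status.get_obs();q=o['ee_rot'];R=Ro.from_quat([q[1],q[2],q[3],q[0]]).as_matrix()
    a=np.degrees(np.arctan2(R[1,1],R[0,1]))
    print('t',round(o['time_s'],2),'pos',o['ee_pos'].round(4),'yaw_y',a.round(2),'z',R[:,2].round(3),'w',round(o['gripper_width'],4),'f',o['force'].round(2))
    print('dp cm',((np.array(t)-o['ee_pos'])@R*100).round(2), 'twist',None if yaw is None else np.radians(a-yaw).round(4))
    return o,R
E
python3 - <<'E'
from h import *
to([.5965,-.007,.05],13.5)
E
```

```text
t 2.6 pos [0.5338 0.0789 0.2307] yaw_y 13.48 z [-0.002  0.    -1.   ] w 0.0428 f [-0.85 -0.    0.2 ]
dp cm [-9.83  4.13 18.05] twist -0.0003
```

Emit:
{"name": "jog_arm", "arguments": {"plan": [{"dp": [-2.5, 1.03, 0], "twist": 0, "claw": 0.5}, {"dp": [-2.5, 1.03, 0], "twist": 0, "claw": 0.5}, {"dp": [-2.5, 1.03, 0], "twist": 0, "claw": 0.5}, {"dp": [-2.4, 1.03, 0], "twist": 0, "claw": 0.5}, {"dp": [0, 0, 2.5], "twist": 0, "claw": 0.5}, {"dp": [0, 0, 2.5], "twist": 0, "claw": 0.5}, {"dp": [0, 0, 2.5], "twist": 0, "claw": 0.5}, {"dp": [0, 0, 2.5], "twist": 0, "claw": 0.5}, {"dp": [0, 0, 0], "twist": 0, "claw": 0.5}, {"dp": [0, 0, 0], "twist": 0, "claw": 0.5}]}}

```text
time_s: 3.85
ee_pos: [0.5977, -0.0068, 0.1324]
ee_rot: [0.0, 0.618, 0.786, 0.0]
force: [0.4, 0.7, 0.1]
gripper_width: 0.0427
```

```bash
cat >> h.py <<'E'
def snap(n,f,u0,u1,v0,v1):
    c=cap(n);k=min(800/(u1-u0),600/(v1-v0))
    cv2.imwrite('pics/'+f,cv2.resize(c['img'][v0:v1,u0:u1],None,fx=k,fy=k,interpolation=cv2.INTER_CUBIC)[:600,:800]);return c
E
python3 - <<'E'
from h import *
to([.5965,-.007,.05],13.5)
snap('scene','s1.png',190,370,130,265)
E
```

```text
t 3.85 pos [ 0.5977 -0.0068  0.1324] yaw_y 13.6 z [ 0.001  0.    -1.   ] w 0.0427 f [0.37 0.66 0.05]
dp cm [ 0.01 -0.13  8.24] twist 0.0018
```

View pics/s1.png

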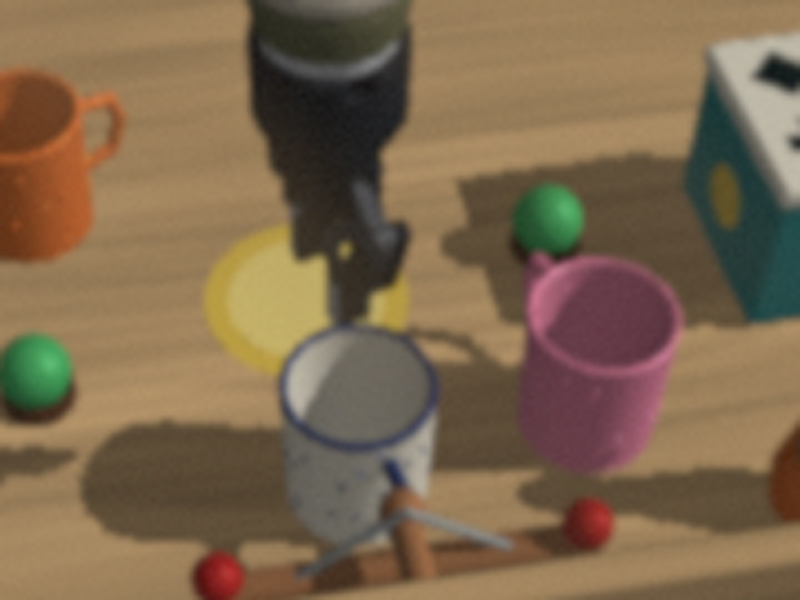

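The gripper stands above the mug's near rim (crop (345,320)), with one finger on each side of the wall. I go down to about z 0.052 and close.

Emit:
{"name": "jog_arm", "arguments": {"plan": [{"dp": [0, -0.1, 1.5], "twist": 0, "claw": 0.5}, {"dp": [0, 0, 1.5], "twist": 0, "claw": 0.5}, {"dp": [0, 0, 1.5], "twist": 0, "claw": 0.5}, {"dp": [0, 0, 1.5], "twist": 0, "claw": 0.5}, {"dp": [0, 0, 1.3], "twist": 0, "claw": 0.5}, {"dp": [0, 0, 0.7], "twist": 0, "claw": 0.5}, {"dp": [0, 0, 0], "twist": 0, "claw": 0.5}, {"dp": [0, 0, 0], "twist": 0, "claw": 0.5}, {"dp": [0, 0, 0], "twist": 0, "claw": 0.4}, {"dp": [0, 0, 0], "twist": 0, "claw": 0.3}]}}

```text
time_s: 5.15
ee_pos: [0.5969, -0.008, 0.0518]
ee_rot: [0.0, 0.619, 0.785, 0.0]
force: [0.2, 0.2, 0.2]
gripper_width: 0.0255
```

Emit:
{"name": "jog_arm", "arguments": {"plan": [{"dp": [0, 0, 0], "twist": 0, "claw": 0.25}, {"dp": [0, 0, 0], "twist": 0, "claw": 0.2}, {"dp": [0, 0, 0], "twist": 0, "claw": 0.15}, {"dp": [0, 0, 0], "twist": 0, "claw": 0.12}, {"dp": [0, 0, 0], "twist": 0, "claw": 0.09}, {"dp": [0, 0, 0], "twist": 0, "claw": 0.06}, {"dp": [0, 0, 0], "twist": 0, "claw": 0.03}, {"dp": [0, 0, 0], "twist": 0, "claw": 0}, {"dp": [0, 0, 0], "twist": 0, "claw": 0}, {"dp": [0, 0, 0], "twist": 0, "claw": 0}], "grip_force": 25}}

```text
time_s: 6.4
ee_pos: [0.5969, -0.0078, 0.0516]
ee_rot: [0.0, 0.619, 0.785, 0.0]
force: [0.7, 1.6, 4.6]
gripper_width: 0.0041
```

```bash
python3 - <<'E'
from h import *
o,R=to([.5965,-.007,.05],13.5)
to(o['ee_pos']+[-.148,-.0055,0])
c=snap('scene','s2.png',190,370,130,265)
X=cloud(c);m=(abs(X[...,0]-.637)<.06)&(abs(X[...,1])<.05)&(X[...,2]>.085)&(X[...,2]<.105)
print(cv2.minEnclosingCircle(X[m][:,:2].astype(np.float32)))
E
```

```text
t 6.4 pos [ 0.5969 -0.0078  0.0516] yaw_y 13.53 z [ 0.001  0.    -1.   ] w 0.0041 f [0.67 1.63 4.65]
dp cm [ 0.09 -0.02  0.16] twist 0.0005
t 6.4 pos [ 0.5969 -0.0078  0.0516] yaw_y 13.53 z [ 0.001  0.    -1.   ] w 0.0041 f [0.67 1.63 4.65]
dp cm [ 2.930e+00 -1.452e+01 -1.000e-02] twist None
((0.6307180523872375, -0.001189492060802877), 0.04741430655121803)
```

View pics/s2.png

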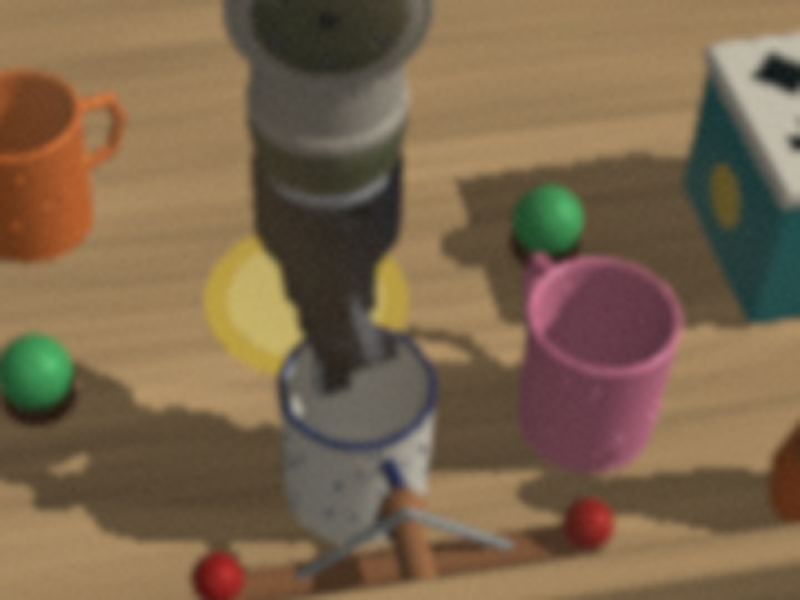

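The wall is held (opening 4.1 mm), with a slight upward force on the tool that presses the mug down. I slide it level.

Emit:
{"name": "jog_arm", "arguments": {"plan": [{"dp": [0.15, -0.8, 0], "twist": 0, "claw": 0}, {"dp": [0.3, -1.5, 0], "twist": 0, "claw": 0}, {"dp": [0.35, -1.7, 0], "twist": 0, "claw": 0}, {"dp": [0.35, -1.7, 0], "twist": 0, "claw": 0}, {"dp": [0.35, -1.7, 0], "twist": 0, "claw": 0}, {"dp": [0.35, -1.7, 0], "twist": 0, "claw": 0}, {"dp": [0.35, -1.7, 0], "twist": 0, "claw": 0}, {"dp": [0.35, -1.7, 0], "twist": 0, "claw": 0}, {"dp": [0.25, -1.2, 0], "twist": 0, "claw": 0}, {"dp": [0.15, -0.8, 0], "twist": 0, "claw": 0}]}}

```text
time_s: 7.7
ee_pos: [0.4488, -0.0134, 0.0516]
ee_rot: [0.001, 0.619, 0.785, 0.0]
force: [5.2, -0.5, 2.5]
gripper_width: 0.0044
```

```bash
python3 - <<'E'
from h import *
o,R=to([.4489,-.0133,.0516],13.5)
c=snap('scene','s3.png',190,370,130,265)
E
```

```text
t 7.7 pos [ 0.4488 -0.0134  0.0516] yaw_y 13.5 z [ 0.001 -0.    -1.   ] w 0.0044 f [ 5.25 -0.45  2.46]
dp cm [ 0.    0.01 -0.  ] twist 0.0001
```

View pics/s3.png

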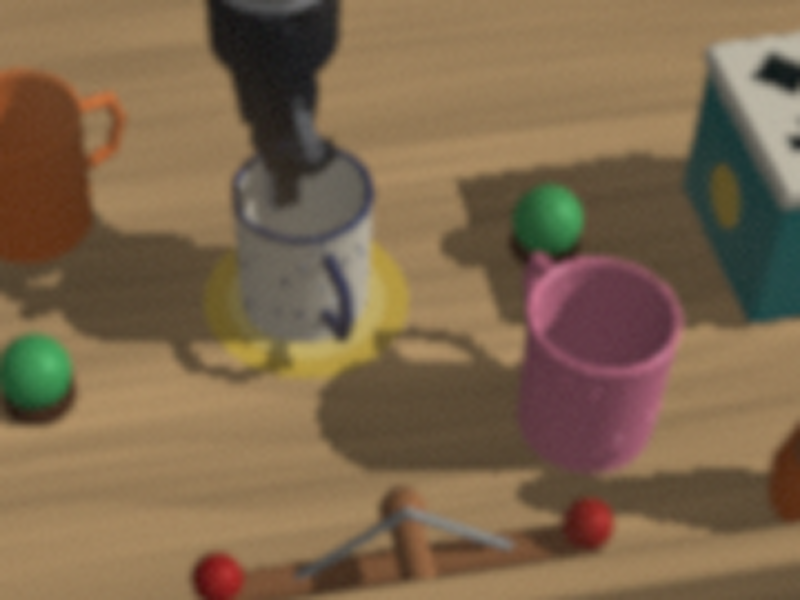

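The mug stands on the spot, with its foot at crop (305,335) and yellow showing around it. I let go and rise.

Emit:
{"name": "jog_arm", "arguments": {"plan": [{"dp": [0, 0, 0], "twist": 0, "claw": 0}, {"dp": [0, 0, 0], "twist": 0, "claw": 0.15}, {"dp": [0, 0, 0], "twist": 0, "claw": 0.35}, {"dp": [0, 0, 0], "twist": 0, "claw": 0.4}, {"dp": [0, 0, 0], "twist": 0, "claw": 0.4}, {"dp": [0, 0, -2], "twist": 0, "claw": 0.4}, {"dp": [0, 0, -4], "twist": 0, "claw": 0.4}, {"dp": [0, 0, -6], "twist": 0, "claw": 0.4}, {"dp": [0, 0, -6], "twist": 0, "claw": 0.4}, {"dp": [0, 0, -5], "twist": 0, "claw": 0.4}]}}

```text
time_s: 9.0
ee_pos: [0.4488, -0.0132, 0.2837]
ee_rot: [0.001, 0.619, 0.785, 0.0]
force: [0.2, -0.6, -0.6]
gripper_width: 0.0343
```

```bash
python3 - <<'E'
from h import *
to([.507,-.300,.26],103.5)
for n in('scene','top'):
    c=snap(n,n+'4.png',190,370,130,265) if n=='scene' else snap(n,n+'4.png',160,420,120,300)
    X=cloud(c);m=(abs(X[...,0]-.49)<.045)&(abs(X[...,1])<.05)&(X[...,2]>.088)&(X[...,2]<.103)
    (cx,cy),r=cv2.minEnclosingCircle(X[m][:,:2].astype(np.float32));print(n,cx,cy,r)
    P=X[m];A=np.c_[2*P[:,:2],np.ones(len(P))];print(np.linalg.lstsq(A,(P[:,:2]**2).sum(1),rcond=None)[0][:2],P[:,2].mean())
    print(handle(X,cx,cy))
E
```

```text
t 9.0 pos [ 0.4488 -0.0132  0.2837] yaw_y 13.53 z [ 0.001 -0.    -1.   ] w 0.0343 f [ 0.25 -0.62 -0.62]
dp cm [-29.25  -1.05   2.39] twist -1.5703
scene 0.4858892560005188 -0.0041064973920583725 0.043761152774095535
[ 0.48706417 -0.00494322] 0.0933964639969108
(np.int64(61), np.float64(10.139495299533424), np.float64(2.188988401938757), np.float64(0.07684266051251153))
top 0.5148868560791016 -0.015646696090698242 0.024838922545313835
[ 0.49021124 -0.00474692] 0.09533122837344962
(np.int64(2), np.float64(36.50343494001058), np.float64(2.02474064333744), np.float64(0.04941895507080561))
```

View pics/scene4.png

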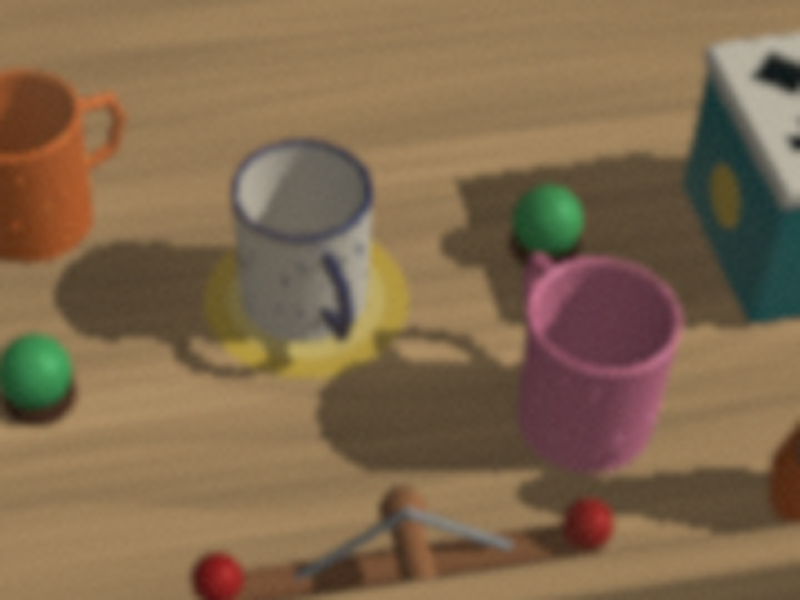

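View pics/top4.png

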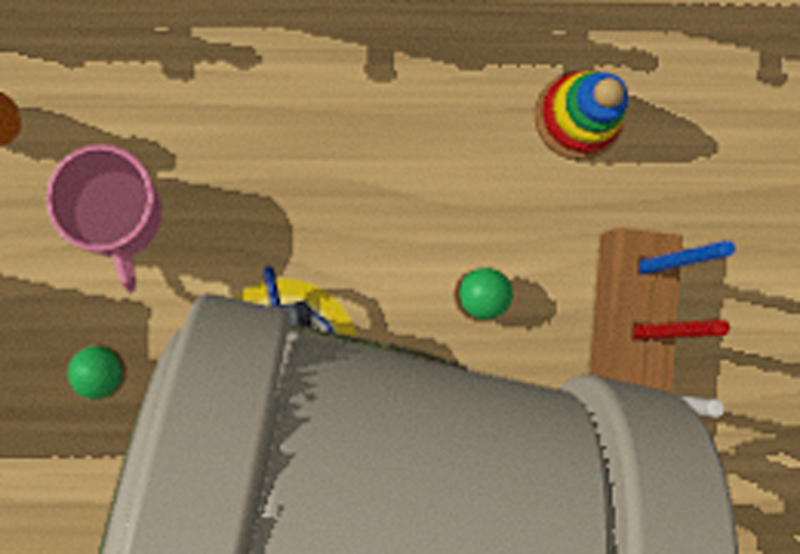

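The mug is free and upright, its axis at about (0.487, -0.004), well within the spot. The top crop shows the red rod's top at (722,328). Now I go to the rod.

Emit:
{"name": "jog_arm", "arguments": {"plan": [{"dp": [-2.9, -0.1, 0], "twist": 0, "claw": 0.4}, {"dp": [-2.9, -0.1, 0], "twist": 0, "claw": 0.4}, {"dp": [-2.9, -0.1, 0], "twist": 0, "claw": 0.4}, {"dp": [-2.9, -0.1, 0], "twist": 0, "claw": 0.4}, {"dp": [-2.9, -0.1, 0], "twist": 0, "claw": 0.4}, {"dp": [-2.9, -0.1, 0], "twist": 0, "claw": 0.4}, {"dp": [-2.9, -0.1, 0], "twist": 0, "claw": 0.4}, {"dp": [-2.9, -0.1, 0], "twist": 0, "claw": 0.4}, {"dp": [-2.9, -0.1, 0], "twist": 0, "claw": 0.4}, {"dp": [-2.9, -0.1, 0], "twist": 0, "claw": 0.4}]}}

```text
time_s: 10.35
ee_pos: [0.5066, -0.2982, 0.2799]
ee_rot: [-0.001, 0.619, 0.785, 0.0]
force: [0.4, 0.3, 0.6]
gripper_width: 0.034
```

Emit:
{"name": "jog_arm", "arguments": {"plan": [{"dp": [0, 0, 0], "twist": -0.1745, "claw": 0.4}, {"dp": [0, 0, 0], "twist": -0.1745, "claw": 0.4}, {"dp": [0, 0, 0], "twist": -0.1745, "claw": 0.4}, {"dp": [0, 0, 0], "twist": -0.1745, "claw": 0.4}, {"dp": [0, 0, 0], "twist": -0.1745, "claw": 0.4}, {"dp": [0, 0, 0], "twist": -0.1745, "claw": 0.4}, {"dp": [0, 0, 0], "twist": -0.1745, "claw": 0.4}, {"dp": [0, 0, 0], "twist": -0.1745, "claw": 0.4}, {"dp": [0, 0, 0], "twist": -0.1745, "claw": 0.4}, {"dp": [0, 0, 0], "twist": 0, "claw": 0.4}]}}

```text
time_s: 11.6
ee_pos: [0.5065, -0.2972, 0.2801]
ee_rot: [-0.001, -0.117, 0.993, 0.001]
force: [-0.4, -0.2, 0.0]
gripper_width: 0.0344
```

```bash
python3 - <<'E'
from h import *
to([.507,-.300,.153],103.5)
c=snap('top','top5.png',160,420,120,300);X=cloud(c)
print('handle top',handle(X,.486,-.0035),handle(X,.488,-.0045))
P=X[(np.hypot(X[...,0]-.4865,X[...,1]+.004)<.05)&(X[...,2]>.088)&(X[...,2]<.103)]
A=np.c_[2*P[:,:2],np.ones(len(P))];print(len(P),np.linalg.lstsq(A,(P[:,:2]**2).sum(1),rcond=None)[0][:2])
c=snap('scene','scene5.png',60,320,100,295)
E
```

```text
t 11.6 pos [ 0.5065 -0.2972  0.2801] yaw_y 103.4 z [-0.001  0.001 -1.   ] w 0.0344 f [-0.37 -0.21  0.  ]
dp cm [ 0.   -0.3  12.71] twist -0.0018
handle top (np.int64(33), np.float64(12.23264802062248), np.float64(2.4535839183337966), np.float64(0.07122954881312346)) (np.int64(31), np.float64(13.55212676191392), np.float64(2.4793999823362816), np.float64(0.06951606513673339))
222 [ 0.48345327 -0.00374016]
```

View pics/scene5.png

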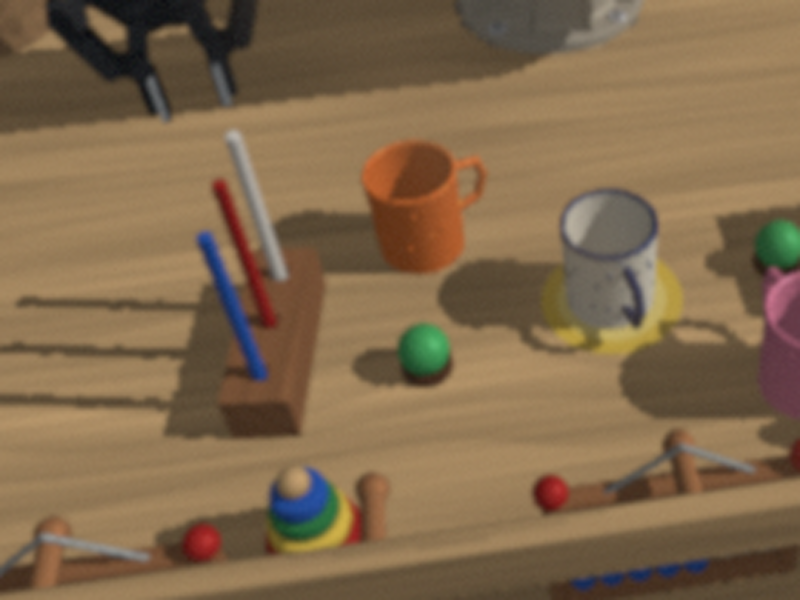

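View pics/top5.png

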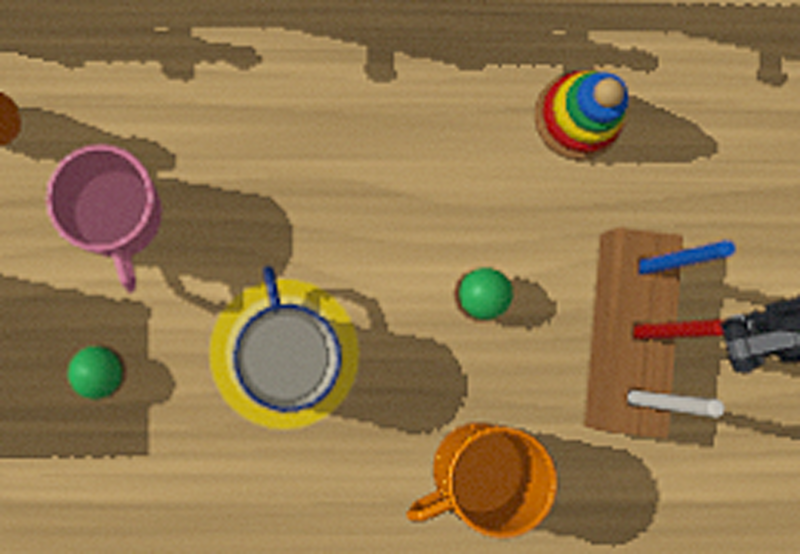

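The top crop shows the mug at (287,357), inside the yellow disc, with the handle at (270,285). The gripper at (770,335) is in line with the red rod. I descend and take hold of the rod.

Emit:
{"name": "jog_arm", "arguments": {"plan": [{"dp": [0, -0.25, 1], "twist": 0, "claw": 0.4}, {"dp": [0, 0, 2], "twist": 0, "claw": 0.4}, {"dp": [0, 0, 2], "twist": 0, "claw": 0.4}, {"dp": [0, 0, 2], "twist": 0, "claw": 0.4}, {"dp": [0, 0, 2], "twist": 0, "claw": 0.4}, {"dp": [0, 0, 2], "twist": 0, "claw": 0.4}, {"dp": [0, 0, 1], "twist": 0, "claw": 0.4}, {"dp": [0, 0, 0.7], "twist": 0, "claw": 0.4}, {"dp": [0, 0, 0], "twist": 0, "claw": 0.4}, {"dp": [0, 0, 0], "twist": 0, "claw": 0.4}]}}

```text
time_s: 12.95
ee_pos: [0.5078, -0.3002, 0.1549]
ee_rot: [0.0, -0.118, 0.993, -0.0]
force: [-0.3, -0.9, 0.1]
gripper_width: 0.0341
```

```bash
python3 - <<'E'
from h import *
to([.507,-.300,.153],103.5)
c=snap('top','top6.png',320,440,140,230)
c=snap('scene','scene6.png',90,230,100,205)
E
```

```text
t 12.95 pos [ 0.5078 -0.3002  0.1549] yaw_y 103.5 z [ 0.001 -0.001 -1.   ] w 0.0341 f [-0.26 -0.88  0.13]
dp cm [0.07 0.03 0.19] twist -0.0001
```

View pics/scene6.png

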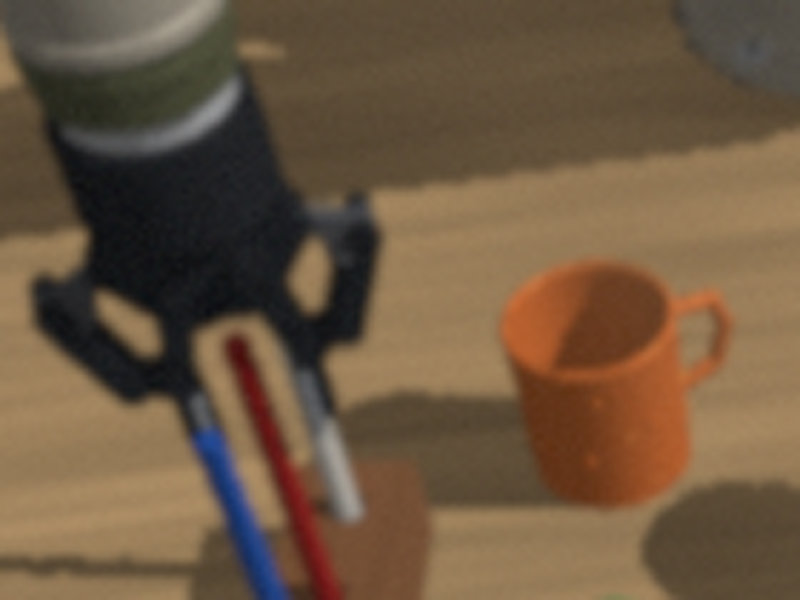

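View pics/top6.png

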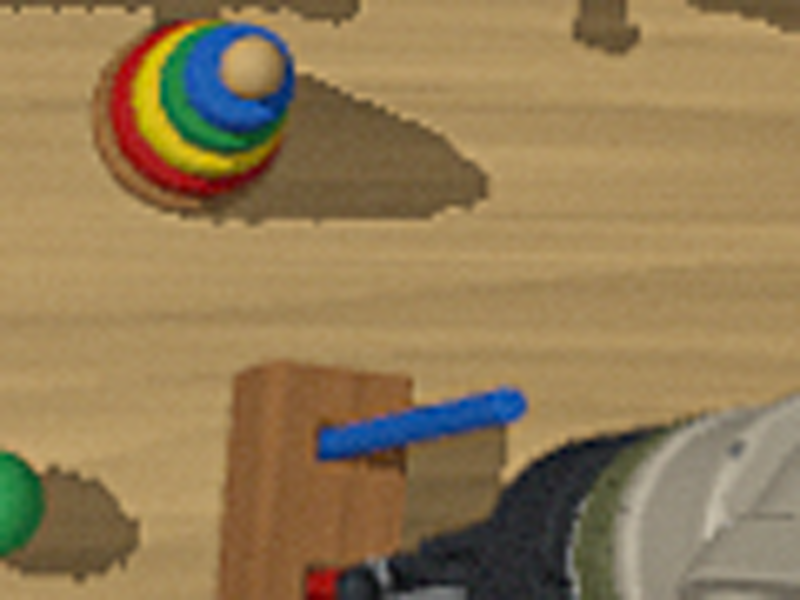

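The red rod (crop (240,345)) stands between the two fingers and its neighbours are clear. I close on it.

Emit:
{"name": "jog_arm", "arguments": {"plan": [{"dp": [0, 0, 0.1], "twist": 0, "claw": 0.3}, {"dp": [0, 0, 0], "twist": 0, "claw": 0.25}, {"dp": [0, 0, 0], "twist": 0, "claw": 0.2}, {"dp": [0, 0, 0], "twist": 0, "claw": 0.17}, {"dp": [0, 0, 0], "twist": 0, "claw": 0.14}, {"dp": [0, 0, 0], "twist": 0, "claw": 0.1}, {"dp": [0, 0, 0], "twist": 0, "claw": 0.05}, {"dp": [0, 0, 0], "twist": 0, "claw": 0.05}, {"dp": [0, 0, 0], "twist": 0, "claw": 0.05}, {"dp": [0, 0, 0], "twist": 0, "claw": 0.05}], "grip_force": 22}}

```text
time_s: 14.3
ee_pos: [0.5074, -0.2999, 0.1533]
ee_rot: [0.0, -0.118, 0.993, -0.0]
force: [0.4, -0.5, -0.2]
gripper_width: 0.0111
```

```bash
python3 - <<'E'
from h import *
to([.507,-.300,.153],103.5)
E
```

```text
t 14.3 pos [ 0.5074 -0.2999  0.1533] yaw_y 103.51 z [ 0. -0. -1.] w 0.0111 f [ 0.45 -0.52 -0.2 ]
dp cm [0.05 0.   0.03] twist 0.0001
```

Gripped (11 mm). I lift part-way, then use the fixed hole to pivot the rod a little in the grip, so that it leans towards the handle direction (-tool x).

Emit:
{"name": "jog_arm", "arguments": {"plan": [{"dp": [0, 0, -0.5], "twist": 0, "claw": 0.05}, {"dp": [0, 0, -1], "twist": 0, "claw": 0.05}, {"dp": [0, 0, -1], "twist": 0, "claw": 0.05}, {"dp": [-0.5, 0, 0], "twist": 0, "claw": 0.05}, {"dp": [-0.5, 0, 0], "twist": 0, "claw": 0.05}, {"dp": [-0.5, 0, 0], "twist": 0, "claw": 0.05}, {"dp": [0, 0, 0], "twist": 0, "claw": 0.05}, {"dp": [0, 0, 0], "twist": 0, "claw": 0.05}, {"dp": [0, 0, 0], "twist": 0, "claw": 0.05}, {"dp": [0, 0, 0], "twist": 0, "claw": 0.05}]}}

```text
time_s: 15.55
ee_pos: [0.5219, -0.2963, 0.178]
ee_rot: [-0.0, -0.118, 0.993, 0.0]
force: [-1.2, 0.2, -1.6]
gripper_width: 0.0112
```

```bash
python3 - <<'E'
from h import *
to([.507,-.300,.178],103.5)
c=snap('scene','scene7.png',90,230,100,205)
E
```

```text
t 15.55 pos [ 0.5219 -0.2963  0.178 ] yaw_y 103.5 z [-0.  0. -1.] w 0.0112 f [-1.17  0.23 -1.62]
dp cm [ 1.53 -0.01  0.01] twist -0.0
```

View pics/scene7.png

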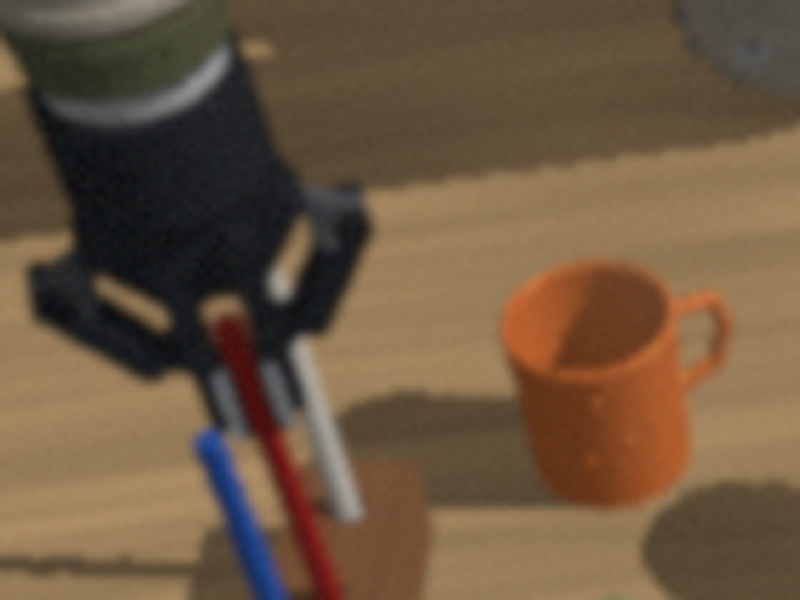

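Pivoting works, with the rod leaning by roughly 6° at 1 to 2 N. Going further would bring a finger near the blue rod, so I only nudge it a little more and then lift clear.

Emit:
{"name": "jog_arm", "arguments": {"plan": [{"dp": [-0.4, 0, 0], "twist": 0, "claw": 0.05}, {"dp": [0, 0, -0.7], "twist": 0, "claw": 0.05}, {"dp": [0, 0, -0.7], "twist": 0, "claw": 0.05}, {"dp": [0, 0, -1], "twist": 0, "claw": 0.05}, {"dp": [0, 0, -1.6], "twist": 0, "claw": 0.05}, {"dp": [0, 0, -2], "twist": 0, "claw": 0.05}, {"dp": [0, 0, -2], "twist": 0, "claw": 0.05}, {"dp": [0, 0, -2], "twist": 0, "claw": 0.05}, {"dp": [0, 0, 0], "twist": 0, "claw": 0.05}, {"dp": [0, 0, 0], "twist": 0, "claw": 0.05}]}}

```text
time_s: 16.85
ee_pos: [0.5259, -0.2954, 0.2781]
ee_rot: [0.0, -0.118, 0.993, 0.0]
force: [-0.3, 0.2, -0.3]
gripper_width: 0.0113
```

```bash
cat >> h.py <<'E'
def rodfit(c,x0,x1,y0,y1,z0,z1,show=True):
    X=cloud(c);h=cv2.cvtColor(c['img'],cv2.COLOR_BGR2HSV)
    m=((h[...,0]<6)|(h[...,0]>174))&(h[...,1]>150)&(h[...,2]>45)
    m&=(X[...,0]>x0)&(X[...,0]<x1)&(X[...,1]>y0)&(X[...,1]<y1)&(X[...,2]>z0)&(X[...,2]<z1)
    P=X[m]
    if len(P)<8: print('few',len(P));return
    ctr=np.median(P,0);P=P[np.linalg.norm(P-ctr,axis=1)<.15]
    d=np.linalg.svd(P-P.mean(0),full_matrices=False)[2][0];d*=np.sign(d[2])
    t=(P-P.mean(0))@d
    print('rod n',len(P),'dir',d.round(3),'tilt',np.degrees(np.arccos(d[2])).round(1),'az',np.degrees(np.arctan2(d[1],d[0])).round(1),'lo',(P.mean(0)+d*t.min()).round(4),'hi',(P.mean(0)+d*t.max()).round(4))
E
python3 - <<'E'
from h import *
to([.475,-.006,.28],103.5)
for n in('scene','top'):
    c=snap(n,n+'8.png',90,310,80,245) if n=='scene' else cap(n)
    rodfit(c,.4,.6,-.4,-.2,.1,.4)
E
```

```text
t 16.85 pos [ 0.5259 -0.2954  0.2781] yaw_y 103.51 z [ 0.  0. -1.] w 0.0113 f [-0.31  0.2  -0.3 ]
dp cm [-1.81 29.33 -0.19] twist 0.0001
rod n 254 dir [0.094 0.016 0.995] tilt 5.5 az 9.8 lo [ 0.5147 -0.2973  0.1372] hi [ 0.5332 -0.2941  0.3341]
rod n 76 dir [0.087 0.03  0.996] tilt 5.3 az 19.2 lo [ 0.5077 -0.2952  0.1397] hi [ 0.5157 -0.2924  0.2311]
```

View pics/scene8.png

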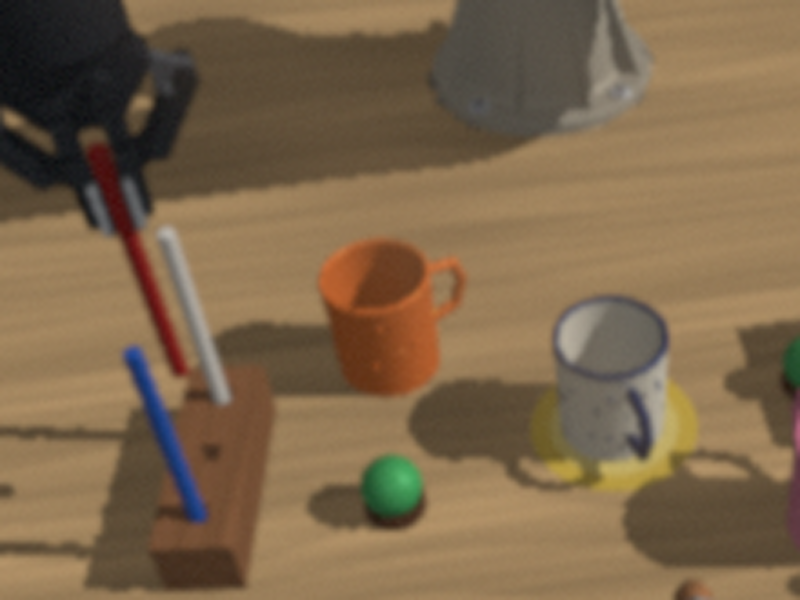

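The rod is held, leaning 5.4° towards about az 13° (the handle direction), with its lower end at about z 0.135. I carry it to the mug.

Emit:
{"name": "jog_arm", "arguments": {"plan": [{"dp": [-0.2, 1.5, 0], "twist": 0, "claw": 0.05}, {"dp": [-0.2, 2.5, 0], "twist": 0, "claw": 0.05}, {"dp": [-0.2, 3.3, 0], "twist": 0, "claw": 0.05}, {"dp": [-0.2, 3.6, 0], "twist": 0, "claw": 0.05}, {"dp": [-0.2, 3.6, 0], "twist": 0, "claw": 0.05}, {"dp": [-0.2, 3.6, 0], "twist": 0, "claw": 0.05}, {"dp": [-0.2, 3.6, 0], "twist": 0, "claw": 0.05}, {"dp": [-0.2, 3.3, 0], "twist": 0, "claw": 0.05}, {"dp": [-0.2, 2.5, 0], "twist": 0, "claw": 0.05}, {"dp": [-0.2, 1.8, 0], "twist": 0, "claw": 0.05}]}}

```text
time_s: 18.2
ee_pos: [0.4759, -0.0041, 0.2781]
ee_rot: [-0.0, -0.118, 0.993, 0.0]
force: [-0.1, 0.1, 0.4]
gripper_width: 0.0115
```

Emit:
{"name": "jog_arm", "arguments": {"plan": [{"dp": [0, 0, 0], "twist": 0, "claw": 0.05}, {"dp": [0, 0, 0], "twist": 0, "claw": 0.05}, {"dp": [0, 0, 0], "twist": 0, "claw": 0.05}, {"dp": [0, 0, 0], "twist": 0, "claw": 0.05}, {"dp": [0, 0, 0], "twist": 0, "claw": 0.05}, {"dp": [0, 0, 0], "twist": 0, "claw": 0.05}, {"dp": [0, 0, 0], "twist": 0, "claw": 0.05}, {"dp": [0, 0, 0], "twist": 0, "claw": 0.05}, {"dp": [0, 0, 0], "twist": 0, "claw": 0.05}, {"dp": [0, 0, 0], "twist": 0, "claw": 0.05}]}}

```text
time_s: 19.45
ee_pos: [0.4769, -0.0059, 0.2783]
ee_rot: [0.0, -0.118, 0.993, 0.0]
force: [-0.3, 0.3, -0.7]
gripper_width: 0.011
```

```bash
python3 - <<'E'
from h import *
to([.4768,-.0061,.148],103.5)
c=snap('scene','scene9.png',180,340,60,180)
rodfit(c,.4,.6,-.1,.1,.1,.4)
c=snap('top','top9.png',180,340,160,280)
rodfit(c,.4,.6,-.1,.1,.1,.4)
E
```

```text
t 19.45 pos [ 0.4769 -0.0059  0.2783] yaw_y 103.51 z [ 0.  0. -1.] w 0.011 f [-0.25  0.32 -0.67]
dp cm [ 0.02 -0.02 13.03] twist 0.0002
rod n 100 dir [0.092 0.022 0.996] tilt 5.4 az 13.5 lo [ 0.4665 -0.0106  0.1412] hi [ 0.4842 -0.0064  0.3334]
few 0
```

View pics/scene9.png

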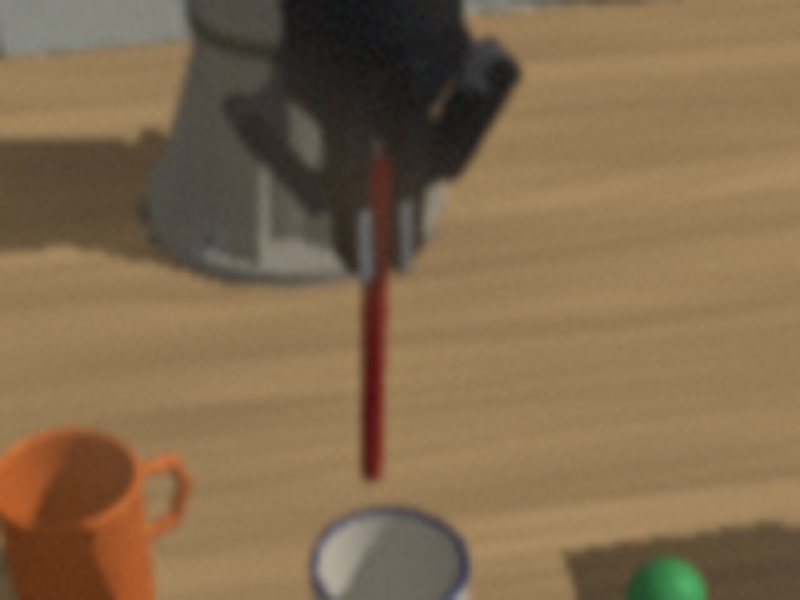

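View pics/top9.png

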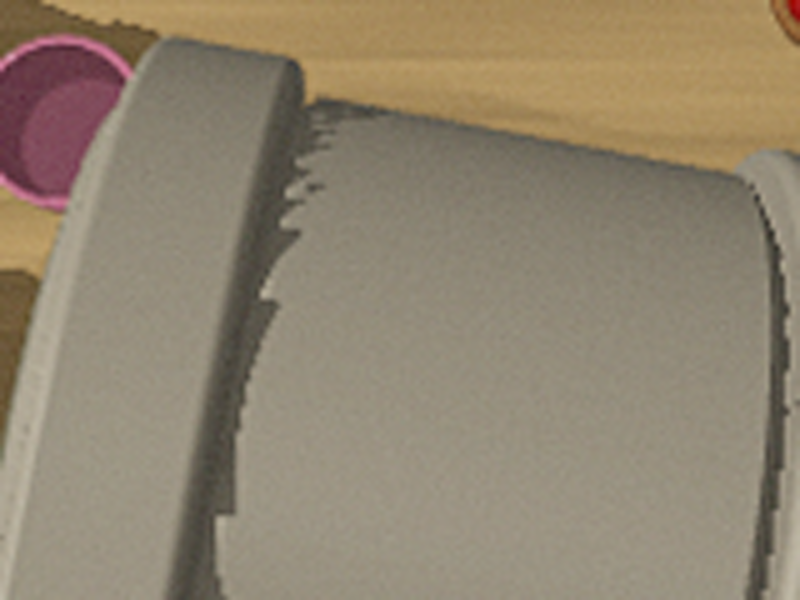

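The lower end is at scene crop (373,478), in the handle plane and 27 mm from the mug's axis on the side away from the handle. I shift it 2 mm inwards and lower it, most of the way first.

Emit:
{"name": "jog_arm", "arguments": {"plan": [{"dp": [-0.2, 0, 0.5], "twist": 0, "claw": 0.05}, {"dp": [0, 0, 1.3], "twist": 0, "claw": 0.05}, {"dp": [0, 0, 1.7], "twist": 0, "claw": 0.05}, {"dp": [0, 0, 1.8], "twist": 0, "claw": 0.05}, {"dp": [0, 0, 1.8], "twist": 0, "claw": 0.05}, {"dp": [0, 0, 1.8], "twist": 0, "claw": 0.05}, {"dp": [0, 0, 1.4], "twist": 0, "claw": 0.05}, {"dp": [0, 0, 0.8], "twist": 0, "claw": 0.05}, {"dp": [0, 0, 0.4], "twist": 0, "claw": 0.05}, {"dp": [0, 0, 0], "twist": 0, "claw": 0.05}]}}

```text
time_s: 20.8
ee_pos: [0.479, -0.0054, 0.1633]
ee_rot: [0.0, -0.118, 0.993, 0.0]
force: [0.4, 0.2, 0.0]
gripper_width: 0.0113
```

```bash
python3 - <<'E'
from h import *
to([.4788,-.0061,.148],103.5)
c=snap('scene','scene10.png',180,340,90,210)
rodfit(c,.4,.6,-.1,.1,.06,.4)
E
```

```text
t 20.8 pos [ 0.479  -0.0054  0.1633] yaw_y 103.51 z [ 0.  0. -1.] w 0.0113 f [0.42 0.17 0.03]
dp cm [ 0.03 -0.06  1.53] twist 0.0001
rod n 87 dir [0.076 0.043 0.996] tilt 5.0 az 29.6 lo [ 0.4736 -0.0094  0.0707] hi [ 0.4849 -0.003   0.2188]
```

View pics/scene10.png

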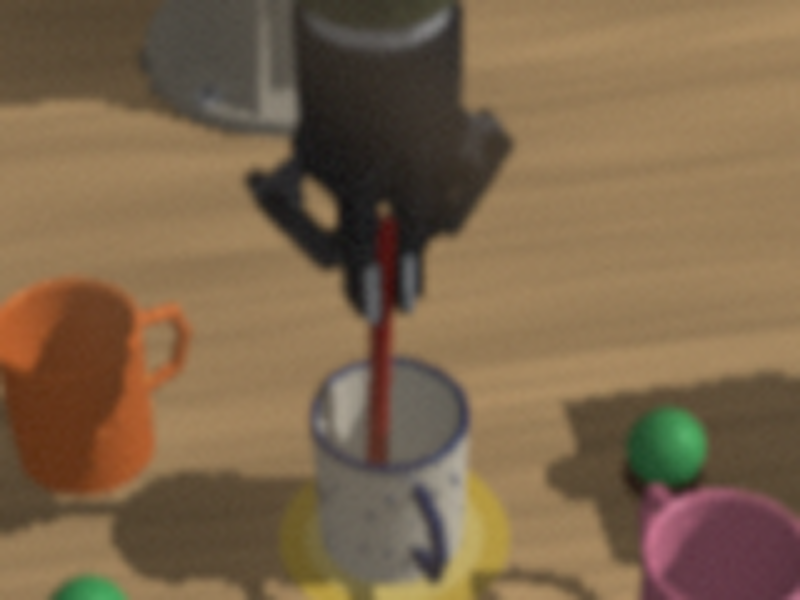

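The rod is in the mug (crop (378,440)) with no contact yet. I lower it slowly to the floor.

Emit:
{"name": "jog_arm", "arguments": {"plan": [{"dp": [0, 0, 0.4], "twist": 0, "claw": 0.05}, {"dp": [0, 0, 0.3], "twist": 0, "claw": 0.05}, {"dp": [0, 0, 0.2], "twist": 0, "claw": 0.05}, {"dp": [0, 0, 0.15], "twist": 0, "claw": 0.05}, {"dp": [0, 0, 0.1], "twist": 0, "claw": 0.05}, {"dp": [0, 0, 0.1], "twist": 0, "claw": 0.05}, {"dp": [0, 0, 0.1], "twist": 0, "claw": 0.05}, {"dp": [0, 0, 0.1], "twist": 0, "claw": 0.05}, {"dp": [0, 0, 0], "twist": 0, "claw": 0.05}, {"dp": [0, 0, 0], "twist": 0, "claw": 0.05}]}}

```text
time_s: 22.1
ee_pos: [0.4789, -0.0054, 0.1488]
ee_rot: [0.0, -0.118, 0.993, 0.0]
force: [-0.3, -0.4, -0.2]
gripper_width: 0.0114
```

```bash
python3 - <<'E'
from h import *
to([.4788,-.0061,.148],103.5)
for i in range(3):
  c=cap('scene');print(status.get_obs()['force'].round(2))
E
```

```text
t 22.1 pos [ 0.4789 -0.0054  0.1488] yaw_y 103.51 z [ 0.  0. -1.] w 0.0114 f [-0.28 -0.44 -0.23]
dp cm [ 0.02 -0.07  0.08] twist 0.0001
[-0.36  0.25 -1.68]
[ 0.43  0.15 -1.04]
[-0.34 -0.4  -0.27]
```

Emit:
{"name": "jog_arm", "arguments": {"plan": [{"dp": [0, 0, 0.1], "twist": 0, "claw": 0.05}, {"dp": [0, 0, 0], "twist": 0, "claw": 0.05}, {"dp": [0, 0, 0.1], "twist": 0, "claw": 0.05}, {"dp": [0, 0, 0], "twist": 0, "claw": 0.05}, {"dp": [0, 0, 0.05], "twist": 0, "claw": 0.05}, {"dp": [0, 0, 0], "twist": 0, "claw": 0.05}, {"dp": [0, 0, 0], "twist": 0, "claw": 0.05}, {"dp": [0, 0, 0], "twist": 0, "claw": 0.05}, {"dp": [0, 0, 0], "twist": 0, "claw": 0.05}, {"dp": [0, 0, 0], "twist": 0, "claw": 0.05}]}}

```text
time_s: 23.5
ee_pos: [0.4797, -0.0055, 0.1475]
ee_rot: [0.001, -0.118, 0.993, -0.0]
force: [-0.2, 0.8, 7.5]
gripper_width: 0.0111
```

```bash
python3 - <<'E'
from h import *
to([.4788,-.0061,.148],103.5)
for i in range(4):
  c=cap('scene');print(status.get_obs()['force'].round(2))
rodfit(c,.4,.6,-.1,.1,.06,.4)
E
```

```text
t 23.5 pos [ 0.4797 -0.0055  0.1475] yaw_y 103.51 z [ 0.002 -0.    -1.   ] w 0.0111 f [-0.19  0.82  7.46]
dp cm [ 0.11 -0.04 -0.05] twist 0.0001
[-0.66  0.34  8.01]
[-0.64  1.5   7.01]
[-1.39  0.65  7.48]
[-1.12  0.24  7.66]
rod n 78 dir [0.083 0.041 0.996] tilt 5.3 az 25.9 lo [ 0.4745 -0.009   0.0632] hi [ 0.4863 -0.0032  0.2039]
```

There is contact with the floor: about 7.5 N upward. With this press I tilt the rod in the grip towards the handle along an arc, in steps, so it does not fall far.

Emit:
{"name": "jog_arm", "arguments": {"plan": [{"dp": [-0.46, 0, 0.05], "twist": 0, "claw": 0.05}, {"dp": [0, 0, 0], "twist": 0, "claw": 0.05}, {"dp": [-0.46, 0, 0.06], "twist": 0, "claw": 0.05}, {"dp": [0, 0, 0], "twist": 0, "claw": 0.05}, {"dp": [-0.46, 0, 0.08], "twist": 0, "claw": 0.05}, {"dp": [0, 0, 0], "twist": 0, "claw": 0.05}, {"dp": [0, 0, 0], "twist": 0, "claw": 0.05}, {"dp": [0, 0, 0], "twist": 0, "claw": 0.05}, {"dp": [0, 0, 0], "twist": 0, "claw": 0.05}, {"dp": [0, 0, 0], "twist": 0, "claw": 0.05}]}}

```text
time_s: 24.95
ee_pos: [0.4928, -0.0023, 0.1453]
ee_rot: [0.001, -0.118, 0.993, -0.0]
force: [-0.1, 0.3, 6.2]
gripper_width: 0.011
```

```bash
python3 - <<'E'
from h import *
to([.4788,-.0061,.148],103.5)
for i in range(4):
  c=snap('scene',f'scene11{i}.png',180,340,90,210);print(status.get_obs()['force'].round(2))
rodfit(c,.4,.6,-.1,.1,.06,.4)
E
```

```text
t 24.95 pos [ 0.4928 -0.0023  0.1453] yaw_y 103.5 z [ 0.002 -0.    -1.   ] w 0.011 f [-0.07  0.26  6.16]
dp cm [ 1.45 -0.04 -0.27] twist 0.0001
[-0.26 -0.13  6.52]
[-1.12 -0.15  6.07]
[-0.93 -0.21  6.52]
[-0.03  0.98  6.44]
rod n 58 dir [0.157 0.051 0.986] tilt 9.5 az 18.1 lo [ 0.4804 -0.0068  0.0696] hi [5.017e-01 2.000e-04 2.031e-01]
```

View pics/scene113.png

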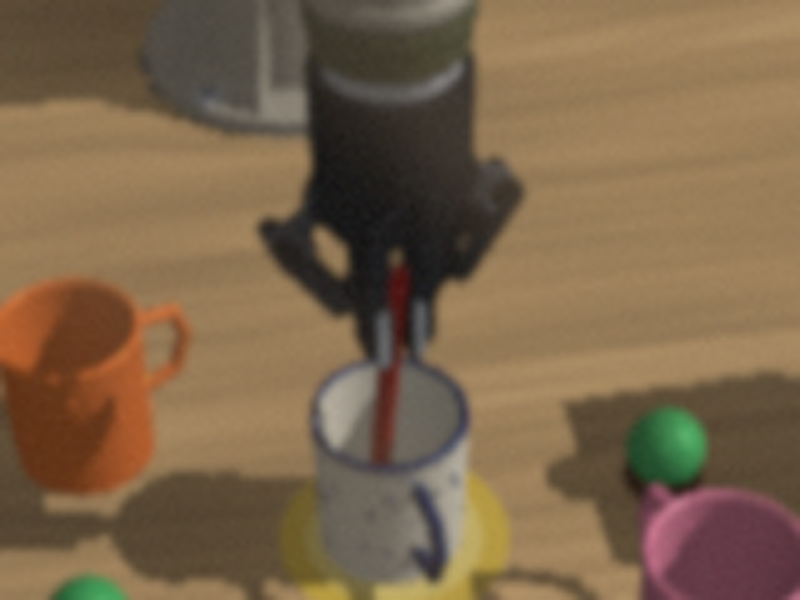

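The tilt is now 9.5° with the force steady, and the mug has not moved. I continue.

Emit:
{"name": "jog_arm", "arguments": {"plan": [{"dp": [-0.56, 0, 0.11], "twist": 0, "claw": 0.05}, {"dp": [0, 0, 0], "twist": 0, "claw": 0.05}, {"dp": [-0.56, 0, 0.13], "twist": 0, "claw": 0.05}, {"dp": [0, 0, 0], "twist": 0, "claw": 0.05}, {"dp": [-0.56, 0, 0.15], "twist": 0, "claw": 0.05}, {"dp": [0, 0, 0], "twist": 0, "claw": 0.05}, {"dp": [-0.55, 0, 0.17], "twist": 0, "claw": 0.05}, {"dp": [0, 0, 0], "twist": 0, "claw": 0.05}, {"dp": [-0.55, 0, 0.19], "twist": 0, "claw": 0.05}, {"dp": [0, 0, 0], "twist": 0, "claw": 0.05}]}}

```text
time_s: 26.4
ee_pos: [0.5198, 0.0042, 0.1374]
ee_rot: [0.001, -0.118, 0.993, -0.0]
force: [0.4, 0.1, 5.8]
gripper_width: 0.0111
```

```bash
python3 - <<'E'
from h import *
to([.4788,-.0061,.148],103.5)
for i in range(4):
  c=snap('scene',f'scene12{i}.png',180,340,90,210);print(status.get_obs()['force'].round(2))
rodfit(c,.4,.6,-.1,.1,.06,.4)
E
```

```text
t 26.4 pos [0.5198 0.0042 0.1374] yaw_y 103.51 z [ 0.001 -0.    -1.   ] w 0.0111 f [0.4  0.13 5.78]
dp cm [ 4.23 -0.05 -1.06] twist 0.0002
[ 1.27 -0.18  5.88]
[0.81 0.1  5.58]
[0.61 0.21 5.52]
[-0.61 -0.07  5.41]
rod n 41 dir [0.301 0.057 0.952] tilt 17.8 az 10.8 lo [0.5022 0.0011 0.0973] hi [0.533  0.007  0.1946]
```

View pics/scene123.png

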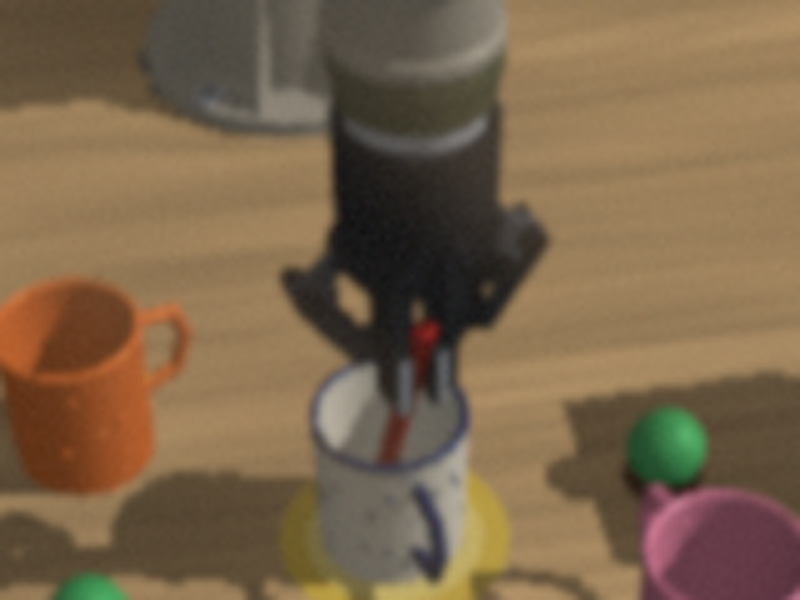

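Emit:
{"name": "jog_arm", "arguments": {"plan": [{"dp": [-0.54, 0, 0.2], "twist": 0, "claw": 0.05}, {"dp": [0, 0, 0], "twist": 0, "claw": 0.05}, {"dp": [-0.53, 0, 0.22], "twist": 0, "claw": 0.05}, {"dp": [0, 0, 0], "twist": 0, "claw": 0.05}, {"dp": [-0.52, 0, 0.24], "twist": 0, "claw": 0.05}, {"dp": [0, 0, 0], "twist": 0, "claw": 0.05}, {"dp": [-0.51, 0, 0.26], "twist": 0, "claw": 0.05}, {"dp": [0, 0, 0], "twist": 0, "claw": 0.05}, {"dp": [0, 0, 0], "twist": 0, "claw": 0.05}, {"dp": [0, 0, 0], "twist": 0, "claw": 0.05}]}}

```text
time_s: 27.85
ee_pos: [0.5398, 0.0092, 0.1279]
ee_rot: [0.0, -0.118, 0.993, -0.0]
force: [0.8, 0.2, 5.2]
gripper_width: 0.0112
```

```bash
python3 - <<'E'
from h import *
to([.4788,-.0061,.148],103.5)
for i in range(4):
  c=snap('scene',f'scene13{i}.png',180,340,90,210);print(status.get_obs()['force'].round(2))
rodfit(c,.4,.65,-.1,.1,.06,.4)
E
```

```text
t 27.85 pos [0.5398 0.0092 0.1279] yaw_y 103.51 z [ 0.001  0.    -1.   ] w 0.0112 f [0.82 0.21 5.19]
dp cm [ 6.29 -0.06 -2.01] twist 0.0001
[0.21 0.15 4.72]
[1.06 1.07 5.58]
[1.9  0.35 5.22]
[0.99 0.33 5.24]
rod n 31 dir [0.282 0.128 0.951] tilt 18.0 az 24.4 lo [0.5472 0.009  0.1555] hi [0.5554 0.0127 0.1831]
```

View pics/scene133.png

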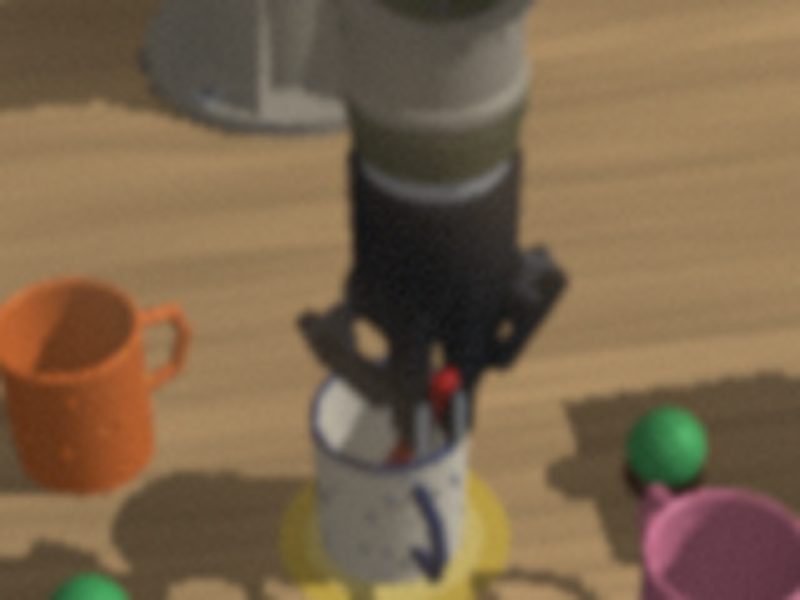

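The rod is at about 30° in the handle plane, its end still on the mug's floor (5 N), and the mug has not moved. I relieve the press slightly, release slowly, then rise.

Emit:
{"name": "jog_arm", "arguments": {"plan": [{"dp": [0, 0, -0.06], "twist": 0, "claw": 0.05}, {"dp": [0, 0, 0], "twist": 0, "claw": 0.1}, {"dp": [0, 0, 0], "twist": 0, "claw": 0.14}, {"dp": [0, 0, 0], "twist": 0, "claw": 0.17}, {"dp": [0, 0, 0], "twist": 0, "claw": 0.2}, {"dp": [0, 0, 0], "twist": 0, "claw": 0.25}, {"dp": [0, 0, 0], "twist": 0, "claw": 0.3}, {"dp": [0, 0, 0], "twist": 0, "claw": 0.35}, {"dp": [0, 0, 0], "twist": 0, "claw": 0.4}, {"dp": [0, 0, 0], "twist": 0, "claw": 0.4}]}}

```text
time_s: 29.3
ee_pos: [0.5397, 0.0092, 0.1283]
ee_rot: [0.0, -0.118, 0.993, 0.0]
force: [0.2, -0.5, -0.4]
gripper_width: 0.0344
```

```bash
python3 - <<'E'
from h import *
to([.4788,-.0061,.148],103.5)
c=snap('scene',f'scene14.png',180,340,90,210)
E
```

```text
t 29.3 pos [0.5397 0.0092 0.1283] yaw_y 103.5 z [ 0.  0. -1.] w 0.0344 f [ 0.23 -0.53 -0.37]
dp cm [ 6.28 -0.07 -1.97] twist 0.0001
```

View pics/scene14.png

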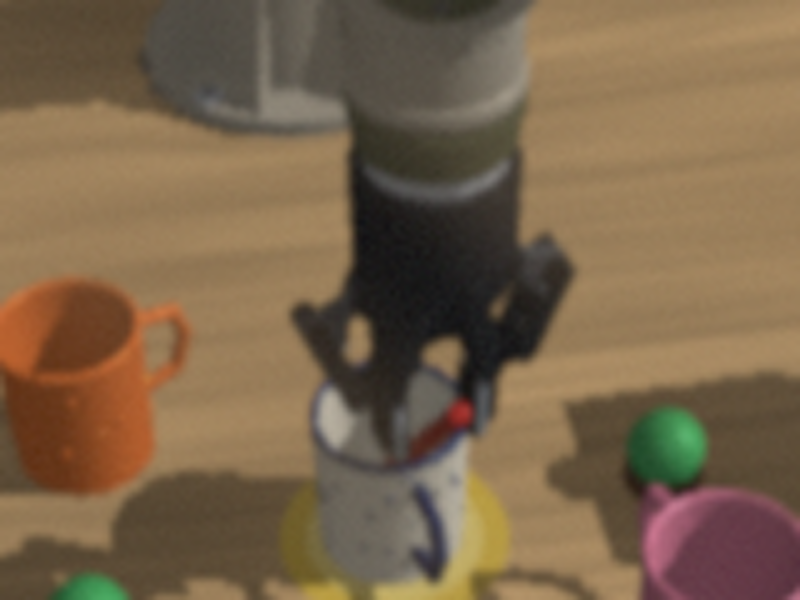

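The rod now leans with its top at crop (462,412), close to the left finger, so slightly sideways. I measure it before leaving.

```bash
python3 - <<'E'
from h import *
c=cap('scene')
h=cv2.cvtColor(c['img'],cv2.COLOR_BGR2HSV);X=cloud(c)
m=((h[...,0]<8)|(h[...,0]>174))&(h[...,1]>140)&(h[...,2]>45)&(X[...,0]>.44)&(X[...,0]<.68)&(abs(X[...,1])<.1)&(X[...,2]>.05)
P=X[m];o=np.argsort(P[:,2])
b=np.array([.487,-.0045])
for p in P[o][::3]:
    d=p[:2]-b;print(p.round(4), 'rad',(d@[.972,.233]).round(4),'lat',(d@[-.233,.972]).round(4))
E
```

```text
[0.527  0.0031 0.1051] rad 0.0407 lat -0.002
[0.5367 0.004  0.1222] rad 0.0503 lat -0.0033
[0.5473 0.0072 0.1324] rad 0.0613 lat -0.0027
[0.5502 0.0091 0.1386] rad 0.0646 lat -0.0015
[0.5372 0.0262 0.1469] rad 0.0559 lat 0.0182
[0.556  0.008  0.1516] rad 0.07 lat -0.0039
[0.565  0.0136 0.1597] rad 0.08 lat -0.0006
[0.5655 0.011  0.164 ] rad 0.08 lat -0.0032
[0.5691 0.0127 0.1673] rad 0.0838 lat -0.0024
[0.5689 0.0199 0.1692] rad 0.0853 lat 0.0046
[0.5696 0.0173 0.1703] rad 0.0854 lat 0.002
[0.5642 0.0183 0.1714] rad 0.0804 lat 0.0042
[0.571  0.0147 0.1722] rad 0.0861 lat -0.0009
[0.5629 0.0185 0.1735] rad 0.0792 lat 0.0047
```

Measured, the rod lies within a few mm of the handle plane from rim to top, so the sideways look is perspective, and both fingers are clear of it. I rise straight up and back away.

Emit:
{"name": "jog_arm", "arguments": {"plan": [{"dp": [0, 0, -0.5], "twist": 0, "claw": 0.4}, {"dp": [0, 0, -1], "twist": 0, "claw": 0.4}, {"dp": [0, 0, -2], "twist": 0, "claw": 0.4}, {"dp": [0, 0, -3], "twist": 0, "claw": 0.4}, {"dp": [0, 0, -4], "twist": 0, "claw": 0.4}, {"dp": [0, 0, -4], "twist": 0, "claw": 0.4}, {"dp": [0, -4, 0], "twist": 0, "claw": 0.4}, {"dp": [0, -5, 0], "twist": 0, "claw": 0.4}, {"dp": [0, -5, 0], "twist": 0, "claw": 0.4}, {"dp": [0, -5, 0], "twist": 0, "claw": 0.4}]}}

```text
time_s: 30.65
ee_pos: [0.5844, -0.177, 0.2744]
ee_rot: [0.001, -0.118, 0.993, -0.0]
force: [0.4, 0.0, 1.0]
gripper_width: 0.0346
```

Emit:
{"name": "jog_arm", "arguments": {"plan": [{"dp": [0, -5, 0], "twist": 0, "claw": 0.4}, {"dp": [0, -4, 0], "twist": 0, "claw": 0.4}, {"dp": [0, 0, 0], "twist": 0, "claw": 0.4}, {"dp": [0, 0, 0], "twist": 0, "claw": 0.4}, {"dp": [0, 0, 0], "twist": 0, "claw": 0.4}, {"dp": [0, 0, 0], "twist": 0, "claw": 0.4}, {"dp": [0, 0, 0], "twist": 0, "claw": 0.4}, {"dp": [0, 0, 0], "twist": 0, "claw": 0.4}, {"dp": [0, 0, 0], "twist": 0, "claw": 0.4}, {"dp": [0, 0, 0], "twist": 0, "claw": 0.4}]}}

```text
time_s: 31.9
ee_pos: [0.6051, -0.2631, 0.2732]
ee_rot: [0.0, -0.118, 0.993, 0.0]
force: [-0.4, 0.3, -0.1]
gripper_width: 0.0345
```

```bash
python3 - <<'E'
from h import *
to([.4788,-.0061,.148],103.5)
c=snap('scene',f'scene15.png',0,512,0,384)
rodfit(c,.44,.65,-.1,.1,.03,.4)
c=snap('top',f'top15.png',60,460,80,300)
rodfit(c,.44,.65,-.1,.1,.03,.4);X=cloud(c);print(handle(X,.4835,-.0037))
E
```

```text
t 31.9 pos [ 0.6051 -0.2631  0.2732] yaw_y 103.5 z [ 0.  0. -1.] w 0.0345 f [-0.44  0.3  -0.08]
dp cm [ 6.28 27.93 12.53] twist 0.0
rod n 19 dir [0.458 0.225 0.86 ] tilt 30.7 az 26.1 lo [0.5515 0.0077 0.1395] hi [0.5684 0.0159 0.1712]
rod n 189 dir [0.565 0.143 0.813] tilt 35.7 az 14.2 lo [ 0.4617 -0.0088  0.029 ] hi [0.5625 0.0167 0.174 ]
(np.int64(5), np.float64(8.192105603529619), np.float64(0.691812325108064), np.float64(0.07352415035635845))
```

View pics/scene15.png

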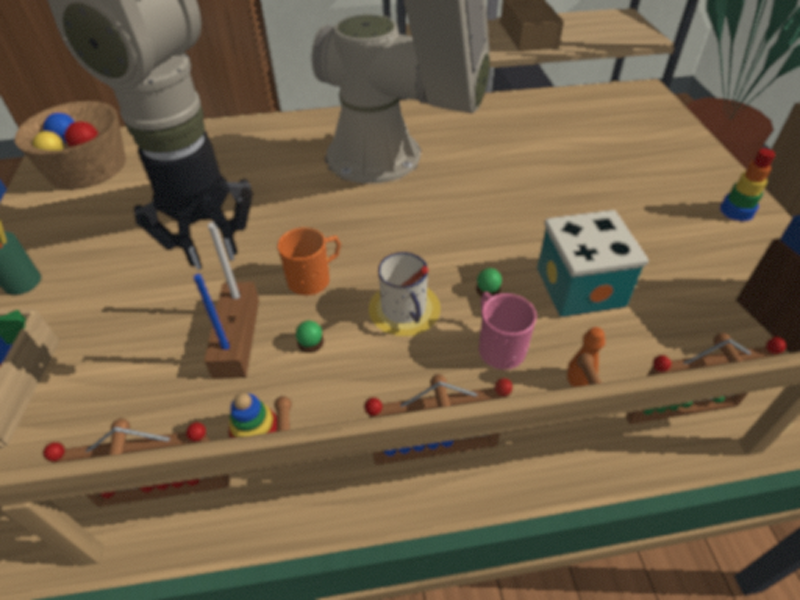

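View pics/top15.png

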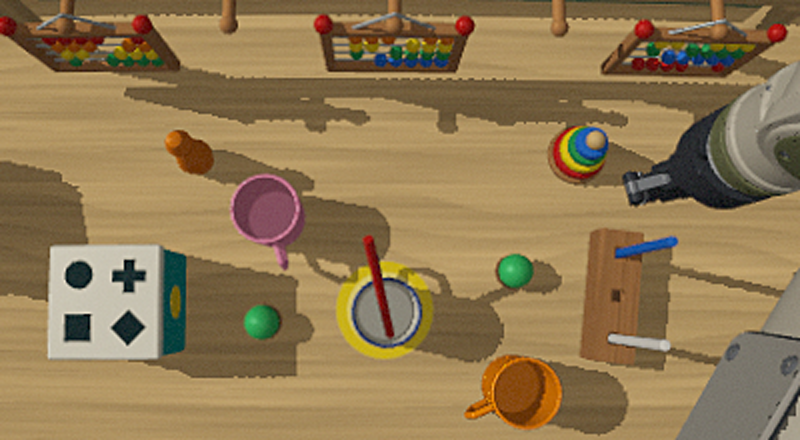

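The top crop shows the red rod in the mug, from (388,335) to (369,240), leaning over the handle at azimuth 14° (handle about 13°). The mug is centred on the yellow spot. The marbles, blue and white rods and the rest are in place, and the gripper is clear of everything. I hand in.

```bash
python3 - <<'E'
from h import *
print(manip.sign_off())
E
```

```text
the job is handed in; nothing more can be done
None
```

The job is done and handed in at about 32 s of the 72 s allowed; no verdict is reported.

- **Mug:** I gripped the wall of the speckled mug opposite its handle, slid it about 148 mm onto the yellow spot with the gripper held level, and let go. Its axis ended within about 4 mm of the spot's centre.
- **Rod:** I took the red rod from the rack and lowered it in the grip until it touched the mug's floor, at about 7.5 N. I then tilted it in the grip to about 30° towards the handle and released it. It settled the last few degrees onto the rim.

**Last checks:**
- The top camera showed the rod leaning 36° at azimuth 14°, with the handle at about 13°. Its lower end is inside the mug.
- The final pictures showed the marbles, the blue and white rods, the other objects and the middle abacus where they were. The gripper was clear of everything.
- **Disagreements:** the two cameras differed by 2 to 4 mm in x, so I averaged them. The scene camera's last rod fit gave 31° at azimuth 26°. It used only 19 pixels, so I relied on the top camera's fit (189 pixels).

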